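# Push back a sprung belt tensioner and pin it at the third hole of its scale

### The job

Draw the locking pin out of its stand, push the sprung tensioner arm back with it and gently drop the pin, fully home, into the third hole of the scale (counted from the arm's rest side), so that the arm stays pinned there at that deflection. Do not push the arm past the fourth hole, do not press hard on the scale or the arm, and leave the bottle, tape and jar alone.

Things in the scene. Friction and masses are not known exactly. Their poses are not given: they have to be found in the camera images.
- rig: Belt tensioner on a fixed dark steel base plate (x -85 to 85, y -180 to 40 mm of this frame, 8 mm thick, on the worktop). Origin on the vertical pivot axis at worktop height, z up. 'Angle F' means the direction (sin F, -cos F) in this frame: F grows anticlockwise seen from above, from -y towards +x. Pivot post 48 mm wide, 55 mm high.
- hole3 (a point): NOMINAL mouth of the third hole, in the rig's frame: F = -0.017 rad, radius 140 mm, 28 mm above the worktop. The real hole is up to 8.5 mm off along the arc, either way: the scale sector is clamped by hand, turned about the pivot by up to 0.06 rad, and this is not measured. Find the hole by eye or by feel; it has the longest stroke on the rim.
- sector_mid (a point): Nominal middle of the top of the scale sector, a curved aluminium block about the pivot (radius 118 to 162 mm, top 28 mm above the worktop). Four through holes on the 140 mm radius, each 14 mm along the arc, 17 mm radially, 20 mm deep to the base plate (8 mm above the worktop), which carries the pin. Pitch 0.16 rad (22 mm); nominal F -0.337, -0.177, -0.017, 0.143.
- tensioner (a joint): Deflection of the tensioner arm (rad): 0 at rest, grows anticlockwise seen from above; stop at 0.75. Steel bar 18 mm wide, 32 to 48 mm above the worktop (4 mm over the sector); centre line at F = value - 0.35. A spring drives it back to 0: 0.7 N m/rad x (value + 0.4), i.e. 2 N at rest, 4.2 N at hole 3 on the 140 mm radius.
- push_face (a point): Middle of the arm's rear face (the one to push on, its -x side), 140 mm from the pivot, 40 mm above the worktop; moves with the arm. A 12 mm shank touching here is 0.107 rad behind the arm's centre line, so the arm reads 0.12, 0.28, 0.44, 0.60 with the pin in the middle of nominal holes 1 to 4 (real: within 0.075). It rubs on the pin, up to 5 N, as that is lowered.
- roller (a point): Top centre of the black idler roller at the arm's end, 48 mm wide, 188 mm from the pivot, its top 55 mm above the worktop.
- pin_grip (a point): Centre of the grip of the loose steel locking pin (about 120 g, upright at the start): a shank 12 mm thick, 48 mm long with chamfered foot, under a dark ribbed grip 20 mm thick, 40 mm long. This point is 68 mm above the foot, 20 mm below the top; z runs from foot to top. Fully home in the scale it is 76 mm above the worktop.
- stand_hole (a point): Centre of the hole mouth on top of the fixed steel stand block (56 x 56 x 30 mm) in which the pin stands at the start; hole 15 mm wide, 24 mm deep; the mouth is 30 mm above the worktop.
- oil_bottle: Small white oil bottle with red nozzle, 38 x 47 x 128 mm, loose bystander; origin at the centre of its underside.
- tape_roll: Roll of black tape lying flat, 69 mm wide, 19 mm high, loose bystander; origin at the centre of its underside.
- screw_jar: Clear jar of screws with a white lid, 52 mm wide, 61 mm high, loose bystander; origin at the centre of its underside.

How it is judged:
On the way, in this order (a step that is already met when the one before it is completed fails the run):
1. the pin is drawn clear of its stand (z of pin_grip in the frame of stand_hole above 0.072 m), for 0.1 s.
2. the arm is pushed beyond the second hole (value of joint tensioner above 0.35 rad), for 0.2 s.
At the end, for the whole second after the job is handed in: The pin stands released and upright (within 0.2 rad), fully home (its grip centre less than 80 mm above the worktop), in the third hole of the scale, with the arm at rest and bearing on it at 0.355 to 0.525 rad (value of joint tensioner between 0.355 and 0.525 rad and velocity of joint tensioner between -0.05 and 0.05 rad/s and height (world z) of pin_grip between 0.068 and 0.08 m and angle between pin_grip's own z axis and vertical below 0.2 rad and horizontal distance between pin_grip and rig between 0.125 and 0.155 m and contact force between pin and tensioner above 1.5 N); the robot touches nothing.
It fails at once if the arm is pushed past the fourth hole (more than 0.70 rad) (value of joint tensioner above 0.7 rad).
It fails at once if the scale is pressed with more than 60 N (contact force between sector and anything else above 60 N).
It fails at once if the arm is pressed with more than 30 N (contact force between tensioner and anything else above 30 N).
It fails at once if the oil bottle, tape roll or screw jar is moved more than 20 mm (distance of any of oil_bottle, tape_roll, screw_jar from where it was at the start of the episode above 0.02 m).
It also fails if it takes over 72 s, if anything falls off the work surface, if the arm or the gripper's body presses on something with over 40 N, if the wrist force passes 120 N, or if a joint passes its speed limit or range.

### The arm

A 6-joint arm with a two-finger parallel gripper is mounted at the origin on a cart in front of the work surface, level with it; the furniture and walls round the work are solid. World frame = base frame: x ahead of the robot, y to its left, z up, the work surface at z = 0. Lengths are in m, angles in rad, forces in N, time in s.
With the tool pointing down it reaches from about 0.375 to 0.925 m from the base axis. Payload 5.7 kg.
Tool frame: the origin (TCP) lies on the centre line of the jaws, within the pads' length; the fingertips stand 19 mm ahead of it and the grasp point (between the pads) is the TCP; z points along the fingers, y is the line along which they close (so a half turn about z gives the same grasp; the last joint's range is limited). The gripper opens to 88 mm and grips with 3 to 60 N. Pads are 20 mm wide; open, the fingers measure 115 mm over their backs; the gripper's body (75 mm by 178 mm) begins 61 mm behind the grasp point.
Start: joints at [-1.388, 0.359, 1.51, -0, 1.272, -0.115], TCP at [0.176, -0.574, 0.242] pointing down, gripper open.
Joint ranges: [-2.97, 2.97], [-1.01, 2.36], [0.21, 2.38], [-0.96, 4.11], [0.2, 2.71], [-2.98, 2.98]. Speed limits (rad/s): [2.39, 2.39, 3.14, 3.14, 3.14, 3.14].

### API

Orientations are given as a rotation vector (axis times angle).
In Python, from rig import bot gives the robot as it stands.
- The arm moves only by the shell command python3 -m creep 'ROWS' [FORCE]. ROWS is JSON, a list of rows, each an object with "dp": the shift along the world's x, y, z in m, a list of three; "turn": the turn, a rotation vector about the world's x, y, z in degrees, a list of three; "jaw": the closure, from 0 (fully open) to 1 (shut). A call has 1 to 10 rows; each row is the pose to reach, as a shift and turn from the pose commanded when the call began; what a row does not reach only later rows make up. A row lasts 1/10 s, in which the tool goes at most 50 mm and 8.59 degrees, less where a joint would pass 70% of its speed; a pose out of reach is approached as far as the arm can. A call with a gripper value outside its range is refused whole. The fingers move at their own pace and stop on an object; FORCE is the grip in N (left out, the last holds). Time passes only in rows, so rows that repeat a pose let the fingers close. It gives the time, the measured TCP pose, the force, the opening and the grip force at its end, in the units of the state.
- bot.sense(): the state, without advancing time (a new reading comes with each control period).
- bot.snapshot(name): name is "scene" or "top"; returns a dict with "pixels" (400x640x3 uint8, red, green, blue), "fov_y" (degrees; the focal length in pixels is half the picture's height over the tangent of half this angle, whatever the lens; pixels are square), "cx", "cy" (the principal point, pixels), "position" and "orientation" of the camera in the world. Camera axes: x right, y up, looking along -z (the intrinsics and any distortion apply to the point x, -y, -z); pixel columns grow to the right and rows downward; lengths in m; the calibration is good to about 2 mm. A picture is of the moment at which its call begins. There is no depth.
- bot.job_done(): hands the job in; it is judged then, once.
Trained networks look in a picture, given as the dict that the camera call returned (one of the last four; its "shot" number tells which), for a name from the list of things; names that differ only in an ending like _2 or _b are one class to them, and where a whole thing is asked for, a point or a joint stands for the part that bears it (a point fixed in the world has none). Each returns a list of dicts, best first, with "p" (0 to 1); they miss things now and then, are a little off and sometimes report something else, mostly with a low value. They report only what shows in the picture. A call takes as long as a camera call.
- bot.outline_of(picture, thing): "pixels" (400x640 bool, what is visible of it) and "rect" ([left, top, right, bottom] in pixels, round what is visible of it).
The state is a dict: "time": time; "joint_positions": joint angles; "joint_vel": joint speeds; "effort": joint torques, N m; "position": TCP position; "ee_rot": TCP orientation; "contact_force": force on the tool from outside, world axes, zero at the start; "moment": the same for the moment, N m; "opening": opening from 0.0 (shut) to 1.0 (fully open); "gripper_force": force on a finger pad.
Only numpy, scipy, OpenCV 4.12 (cv2) and the standard library are available. Lean on these libraries where they do the work, as an engineer would, in place of code of your own. Each camera call takes 0.05 s, during which the arm holds its last target. There are 200 camera calls.

## Working session

There is one attempt and no reset: what is moved stays moved. The work goes in short steps, Python scripts to look and compute and a shell command to move; the robot and the scene stay as the last step left them, time stands still between calls to the robot, and variables do not carry over. Pictures are saved under pics/ and viewed, at most 10 in all, crops included, and the job is handed in when it is done.

```bash
mkdir -p pics; cat > h.py <<'E'
import numpy as np,cv2
from rig import bot
from scipy.spatial.transform import Rotation as R
def cam(s):
    f=200/np.tan(np.radians(s['fov_y'])/2); o=np.array(s['orientation'])
    M=R.from_rotvec(o).as_matrix() if o.shape==(3,) else o
    return f,M,np.array(s['position'])
def ray(s,u,v,z):
    f,M,p=cam(s); d=M@np.array([(u-s['cx'])/f,-(v-s['cy'])/f,-1]); return p+d*(z-p[2])/d[2]
def proj(s,P):
    f,M,p=cam(s); c=M.T@(np.array(P)-p); return s['cx']+f*c[0]/-c[2], s['cy']-f*c[1]/-c[2]
def save(s,n,box=None,k=1):
    im=s['pixels'][...,::-1]
    if box: im=im[box[1]:box[3],box[0]:box[2]]
    cv2.imwrite('pics/'+n,cv2.resize(im,None,fx=k,fy=k,interpolation=cv2.INTER_CUBIC))
E
python3 - <<'E'
from h import *
for n in('scene','top'):
    s=bot.snapshot(n); save(s,n+'0.png')
    print(n,{k:v for k,v in s.items() if k!='pixels'})
    for t in('rig','pin_grip','stand_hole','tensioner','sector_mid','roller','push_face','oil_bottle','tape_roll','screw_jar'):
        try:
            for d in bot.outline_of(s,t)[:2]:
                ys,xs=np.nonzero(d['pixels']); print(t,round(d['p'],2),d['rect'],xs.mean().round(1),ys.mean().round(1))
        except Exception as e: print(t,e)
print(bot.sense())
E
```

```text
scene {'fov_y': 52.42850713754007, 'cx': 317.69821647372106, 'cy': 205.12085349643263, 'position': array([-0.27256905,  0.65129867,  0.52939493]), 'orientation': array([ 0.63739426, -1.15757955, -1.89612883]), 'shot': 1}
rig 0.84 [217.8, 219.4, 332.3, 271.5] 272.7 242.9
pin_grip 0.57 [403.9, 175.3, 411.7, 198.5] 406.1 185.8
stand_hole 0.83 [389.3, 191.1, 420.3, 212.7] 404.9 202.8
tensioner 0.94 [235.6, 218.8, 335.8, 242.6] 284.9 231.8
sector_mid 0.79 [220.8, 222.2, 336.2, 274.4] 272.5 243.4
roller 0.8 [234.7, 222.4, 334.1, 245.9] 285.5 231.7
push_face 0.64 [239.1, 220.1, 332.1, 244.5] 285.1 231.6
oil_bottle 0.87 [145.5, 232.4, 175.3, 285.3] 157.5 260.7
tape_roll 0.89 [363.0, 204.8, 388.5, 224.7] 377.6 215.3
screw_jar 0.63 [343.9, 183.1, 361.0, 206.7] 351.9 193.6
screw_jar 0.29 [220.1, 221.1, 334.8, 273.9] 272.1 243.3
top {'fov_y': 50.485279347475434, 'cx': 313.1203248400737, 'cy': 197.3099892922555, 'position': array([0.35805947, 0.17263467, 1.23676555]), 'orientation': array([ 0.07619835, -0.07887278, -1.55947959]), 'shot': 2}
rig 0.82 [237.0, 162.8, 320.0, 219.1] 274.1 192.9
pin_gr
[... 536 characters left out ...]
.9 170.1
{'time': 1.1, 'joint_positions': array([-1.38810333e+00,  3.58789244e-01,  1.51040268e+00,  1.85162990e-05,
        1.27248505e+00, -1.15070389e-01]), 'joint_vel': array([-0.00033507, -0.001269  , -0.00013279,  0.00110449,  0.00100196,
        0.00140716]), 'effort': array([-1.55440299e-03, -5.15348840e+01, -2.71126932e+01,  6.75191358e-02,
        2.44944775e-02, -1.59120947e-05]), 'position': array([ 0.17604095, -0.57356769,  0.24162816]), 'ee_rot': array([-3.10675637e+00, -4.65978589e-01, -2.33065138e-05]), 'contact_force': array([ 0.11193063,  0.41906623, -0.34645533]), 'moment': array([-0.00338629,  0.01830418,  0.02863814]), 'gripper_force': 0.0, 'opening': 0.9996875532857099}
```

```bash
python3 - <<'E'
import cv2
a=cv2.imread('pics/top0.png')[145:235,160:440]; b=cv2.imread('pics/scene0.png')[165:290,140:425]
a=cv2.resize(a,(784,252),interpolation=cv2.INTER_CUBIC); b=cv2.resize(b,(784,344),interpolation=cv2.INTER_CUBIC)
cv2.imwrite('pics/both.png',cv2.vconcat([a,b]))
E
```

```text
(no output)
```

View pics/both.png

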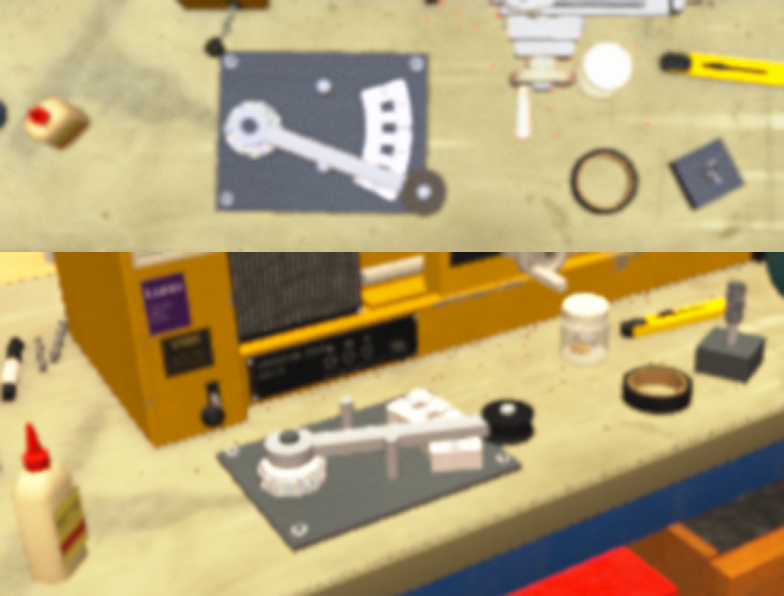

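View pics/top0.png

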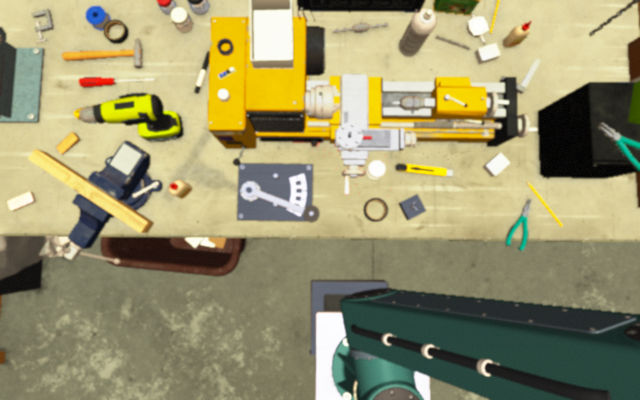

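```bash
python3 - <<'E'
from h import *
n=8; acc=0
for i in range(n):
    s=bot.snapshot('top'); acc=acc+s['pixels'].astype(float)
m=acc/n; np.save('top.npy',m)
import pickle; pickle.dump({k:v for k,v in s.items() if k!='pixels'},open('top.pkl','wb'))
c=m[160:228,230:330][...,::-1]; c=np.clip(c,0,255).astype(np.uint8)
cv2.imwrite('pics/rigz.png',cv2.resize(c,None,fx=8,fy=8,interpolation=cv2.INTER_LANCZOS4))
for u,v in((238.9,163.6),(312.9,164.3),(312.9,220),(237.9,220)): print(ray(s,u,v,.008).round(4))
print('pivot',ray(s,248.9,190,.055),'stand',ray(s,412.9,206.8,.03))
for u,v in ((670,160),(725,140),(744,184),(695,208)): print(ray(s,160+u/2.8,145+v/2.8,.03).round(4))
print('pintop',ray(s,417,205.2,.09))
E
```

```text
[0.5771 0.3898 0.008 ]
[0.5772 0.1727 0.008 ]
[0.4139 0.1711 0.008 ]
[0.4118 0.3882 0.008 ]
pivot [0.4940667  0.35142326 0.055     ] stand [ 0.45340604 -0.11385017  0.03      ]
[ 0.4664 -0.0751  0.03  ]
[ 0.4874 -0.1316  0.03  ]
[ 0.4426 -0.1503  0.03  ]
[ 0.4176 -0.1     0.03  ]
pintop [ 0.45313    -0.11079341  0.09      ]
```

View pics/rigz.png

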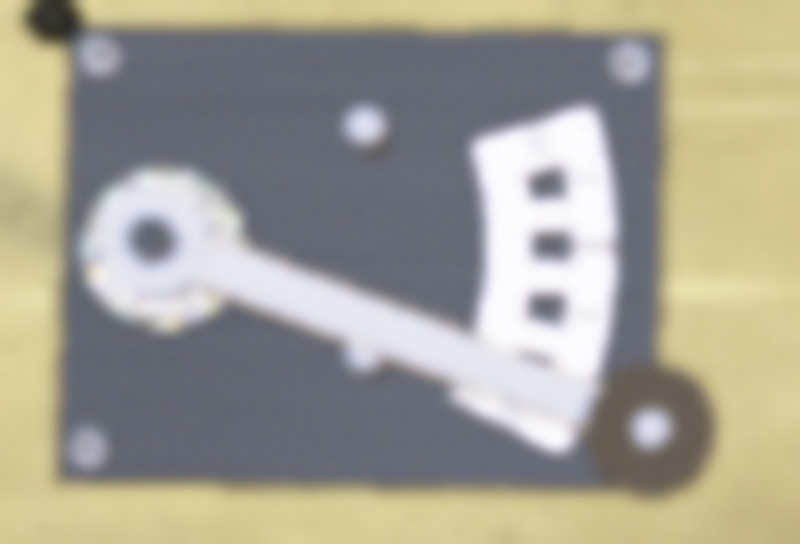

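```bash
cat >> h.py <<'E'
import pickle
def rz(x,y,z):
    return ray(pickle.load(open('top.pkl','rb')),230+(x+.5)/8-.5,160+(y+.5)/8-.5,z)
E
python3 - <<'E'
from h import *
from scipy.optimize import least_squares
W=np.array([rz(x,y,.008)[:2] for x,y in((72,30),(663,37),(661,488),(58,484))])
L=np.array([(85/1e3,.04),(.085,-.18),(-.085,-.18),(-.085,.04)])
f=lambda q: ((L@np.array([[np.cos(q[2]),np.sin(q[2])],[-np.sin(q[2]),np.cos(q[2])]])+q[:2])-W).ravel()
r=least_squares(f,[.49,.35,0]); print(r.x,(r.fun*1e3).round(1))
print('pivot top',rz(152,240,.055),'roller',rz(652,430,.055))
p=rz(152,240,.055)[:2]
for n,x,y in((4,547,184),(3,551,245),(2,547,307)):
    h=rz(x,y,.028)[:2]
    for o in(r.x[:2],p):
        d=h-o; print(n,h.round(4),np.hypot(*d).round(4),(np.arctan2(d[0],-d[1])-r.x[2]).round(4))
E
```

```text
[0.49477074 0.35235116 0.00090832] [ 1.8  1.6  2.4 -1.7 -2.3 -0.9 -1.8  0.9]
pivot top [0.49529166 0.3523997  0.055     ] roller [0.43037564 0.17649378 0.055     ]
4 [0.5201 0.2152] 0.1395 0.1817
4 [0.5201 0.2152] 0.1394 0.178
3 [0.4981 0.2135] 0.1389 0.0228
3 [0.4981 0.2135] 0.139 0.019
2 [0.4757 0.2146] 0.1391 -0.1384
2 [0.4757 0.2146] 0.1392 -0.142
```

```bash
python3 - <<'E'
from h import *
s=bot.snapshot('scene'); t=bot.snapshot('top')
for z in(.03,.074): print(z,ray(s,406.1,185.8,z).round(4))
print('stand scene',ray(s,404.9,202.8,.03))
m=np.load('top.npy')[188:226,390:440][...,::-1]
a=cv2.resize(np.clip(m,0,255).astype(np.uint8),None,fx=8,fy=8,interpolation=cv2.INTER_LANCZOS4)
b=cv2.resize(s['pixels'][165:220,380:430][...,::-1],None,fx=7,fy=7,interpolation=cv2.INTER_LANCZOS4)
b=cv2.copyMakeBorder(b,0,0,0,50,cv2.BORDER_CONSTANT); cv2.imwrite('pics/st.png',cv2.vconcat([a,b[:, :400]]) if b.shape[1]>=400 else a)
for n in ('jar',): print('jar',ray(t,374.9,170.1,.06),'tape',ray(t,376.5,210,.015),'bottle',ray(t,179.6,188.5,.08),'handle',ray(t,347,185,.1),'lathefront',ray(t,280,147,.0))
E
```

```text
0.03 [ 0.5118 -0.1712  0.03  ]
0.074 [ 0.4427 -0.0987  0.074 ]
stand scene [ 0.43114699 -0.08836586  0.03      ]
jar [ 0.55326112 -0.00141743  0.06      ] tape [ 0.44427699 -0.01216275  0.015     ] bottle [0.49341603 0.53783396 0.08      ] handle [0.50515029 0.08006768 0.1       ] lathefront [0.62960406 0.27077015 0.        ]
```

View pics/st.png

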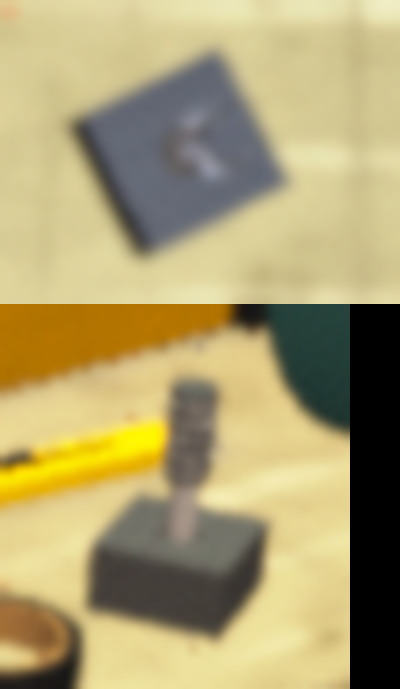

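```bash
python3 - <<'E'
from h import *
s=bot.snapshot('scene'); t=bot.snapshot('top')
print(ray(s,406.8,183.2,.074).round(4), ray(s,405.2,198.2,.03).round(4))
for c in((187,150),):
  u,v=390+(c[0]+.5)/8-.5,188+(c[1]+.5)/8-.5; print(ray(t,u,v,.03).round(4))
for P in((.4534,-.114,.03),(.4534,-.114,.094)): print(proj(t,P),proj(s,P))
E
```

```text
[ 0.4544 -0.1127  0.074 ] [ 0.4517 -0.1093  0.03  ]
[ 0.4548 -0.114   0.03  ]
(np.float64(412.9525106273678), np.float64(206.80263400265903)) (np.float64(405.98103922871064), np.float64(197.56797842622709))
(np.float64(418.5478866757061), np.float64(204.99364705800596)) (np.float64(408.0678312523413), np.float64(176.5120536747042))
```

```bash
python3 -m creep '[{"dp":[0.278,0.4606,-0.04],"turn":[0,0,73],"jaw":0.3},{"dp":[0.278,0.4606,-0.04],"turn":[0,0,73],"jaw":0.3},{"dp":[0.278,0.4606,-0.04],"turn":[0,0,73],"jaw":0.3},{"dp":[0.278,0.4606,-0.04],"turn":[0,0,73],"jaw":0.3},{"dp":[0.278,0.4606,-0.04],"turn":[0,0,73],"jaw":0.3},{"dp":[0.278,0.4606,-0.04],"turn":[0,0,73],"jaw":0.3},{"dp":[0.278,0.4606,-0.04],"turn":[0,0,73],"jaw":0.3},{"dp":[0.278,0.4606,-0.04],"turn":[0,0,73],"jaw":0.3},{"dp":[0.278,0.4606,-0.04],"turn":[0,0,73],"jaw":0.3},{"dp":[0.278,0.4606,-0.04],"turn":[0,0,73],"jaw":0.3}]' 40
```

```text
time: 2.7
position: [0.4346, -0.1449, 0.2048]
ee_rot: [2.217, 2.224, 0.0]
contact_force: [1.1, -0.8, -0.3]
opening: 0.702
gripper_force: 0.0
```

```bash
python3 -m creep '[{"dp":[0.020,0.033,0]},{"dp":[0.020,0.033,-0.03]},{"dp":[0.020,0.033,-0.075]},{"dp":[0.020,0.033,-0.075]},{"dp":[0.020,0.033,-0.075]}]'; python3 - <<'E'
from h import *
s=bot.snapshot('scene'); save(s,'a.png',(350,120,460,220),7)
p=bot.sense()['position'];print(p, proj(s,p+[0,0,-.019]))
for d in bot.outline_of(s,'pin_grip'): print(d['p'],d['rect'])
E
```

```text
[ 0.43738185 -0.13860193  0.20433008] (np.float64(422.39271499549255), np.float64(144.3859219323742))
0.64 [402.1, 177.0, 408.8, 195.9]validation failed for argument at $[0]...
```

View pics/a.png

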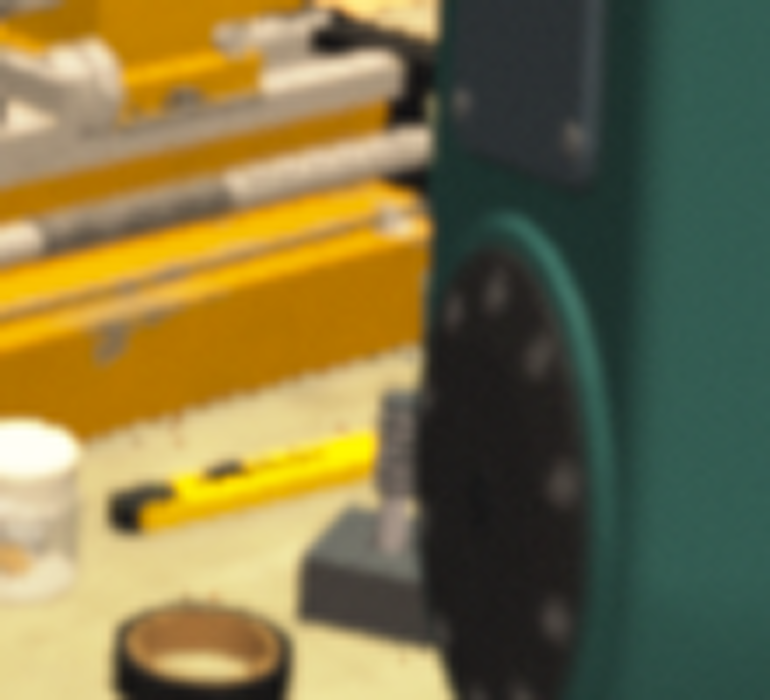

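```bash
python3 -m creep '[{"dp":[0.017,0.026,0],"turn":[0,0,0],"jaw":0.3},{"dp":[0.017,0.026,-0.03],"turn":[0,0,0],"jaw":0.3},{"dp":[0.017,0.026,-0.075],"turn":[0,0,0],"jaw":0.3},{"dp":[0.017,0.026,-0.075],"turn":[0,0,0],"jaw":0.3},{"dp":[0.017,0.026,-0.075],"turn":[0,0,0],"jaw":0.3},{"dp":[0.017,0.026,-0.075],"turn":[0,0,0],"jaw":0.3}]'; python3 - <<'E'
from h import *
p=bot.sense()['position'];print(p)
s=bot.snapshot('scene'); t=bot.snapshot('top'); save(s,'a2.png',(350,110,470,220),5);save(t,'a3.png',(380,170,450,240),7)
print(proj(s,p+[0,0,-.019]),proj(t,p))
im=np.zeros((550,1100,3),np.uint8); a=cv2.imread('pics/a2.png');b=cv2.imread('pics/a3.png'); im[:,:600]=a;im[:490,600:1090]=b
cv2.imwrite('pics/a4.png',cv2.resize(im,(800,400)))
E
```

```text
time: 3.4
position: [0.4517, -0.1216, 0.1311]
ee_rot: [2.22, 2.22, 0.001]
contact_force: [0.7, 0.3, 0.6]
opening: 0.698
gripper_force: 0.0
[ 0.45165537 -0.12164823  0.13114372]
(np.float64(411.18465029526135), np.float64(169.9419133409032)) (np.float64(425.02240172825964), np.float64(204.5422872894723))
```

View pics/a4.png

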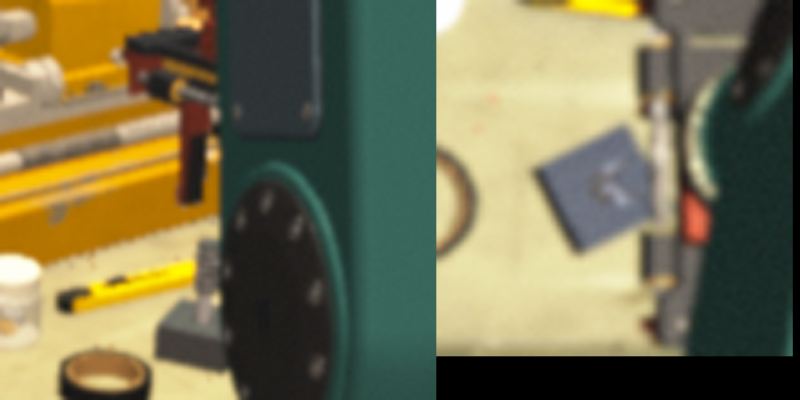

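```bash
python3 -m creep '[{"dp":[0.0025,0.0085,0],"turn":[0,0,0],"jaw":0.3},{"dp":[0.0025,0.0085,-0.025],"turn":[0,0,0],"jaw":0.3},{"dp":[0.0025,0.0085,-0.051],"turn":[0,0,0],"jaw":0.3},{"dp":[0.0025,0.0085,-0.051],"turn":[0,0,0],"jaw":0.3},{"dp":[0.0025,0.0085,-0.051],"turn":[0,0,0],"jaw":1},{"dp":[0.0025,0.0085,-0.051],"turn":[0,0,0],"jaw":1},{"dp":[0.0025,0.0085,-0.051],"turn":[0,0,0],"jaw":1},{"dp":[0.0025,0.0085,-0.051],"turn":[0,0,0],"jaw":1},{"dp":[0.0025,0.0085,-0.051],"turn":[0,0,0],"jaw":1}]' 45; sleep 0; python3 - <<'E'
from h import *
s=bot.snapshot('top'); print([ (d['p'],d['rect']) for d in bot.outline_of(s,'pin_grip')])
E
```

```text
time: 4.4
position: [0.4535, -0.1123, 0.0791]
ee_rot: [2.22, 2.222, 0.001]
contact_force: [0.0, -0.2, 0.3]
opening: 0.282
gripper_force: 0.0
[]
```

```bash
python3 -m creep '[{"dp":[0,0,0],"turn":[0,0,0],"jaw":1},{"dp":[0,0,0],"turn":[0,0,0],"jaw":1},{"dp":[0,0,0],"turn":[0,0,0],"jaw":1},{"dp":[0,0,0],"turn":[0,0,0],"jaw":1}]' 45
```

```text
time: 4.9
position: [0.4534, -0.1123, 0.0789]
ee_rot: [2.22, 2.222, 0.0]
contact_force: [0.4, 0.6, 5.6]
opening: 0.222
gripper_force: 45.0
```

```bash
python3 -m creep '[{"dp":[0,0,0.015],"turn":[0,0,0],"jaw":1},{"dp":[0,0,0.03],"turn":[0,0,0],"jaw":1},{"dp":[0,0,0.06],"turn":[0,0,0],"jaw":1},{"dp":[0,0,0.09],"turn":[0,0,0],"jaw":1},{"dp":[0,0,0.12],"turn":[0,0,0],"jaw":1},{"dp":[0,0,0.12],"turn":[0,0,0],"jaw":1}]' 55; python3 - <<'E'
from h import *
s=bot.snapshot('scene'); save(s,'b.png',(330,60,470,220),4); p=bot.sense()['position'];print(p,proj(s,p))
print([ (d['p'],d['rect']) for d in bot.outline_of(s,'pin_grip')])
E
```

```text
time: 5.5
position: [0.4554, -0.113, 0.2016]
ee_rot: [2.216, 2.219, 0.004]
contact_force: [0.3, 0.1, -2.0]
opening: 0.218
gripper_force: 55.0
[ 0.45420013 -0.11259538  0.19972606] (np.float64(411.15504151278395), np.float64(139.23312310212538))
[(0.74, [218.8, 220.0, 333.6, 273.7])]
```

```bash
python3 -m creep '[{"dp":[-0.04,0.02,0.04],"turn":[0,0,0],"jaw":1},{"dp":[-0.045,0.065,0.05],"turn":[0,0,0],"jaw":1},{"dp":[-0.045,0.11,0.05],"turn":[0,0,0],"jaw":1},{"dp":[-0.045,0.155,0.05],"turn":[0,0,0],"jaw":1},{"dp":[-0.045,0.20,0.05],"turn":[0,0,0],"jaw":1},{"dp":[-0.045,0.245,0.05],"turn":[0,0,0],"jaw":1},{"dp":[-0.045,0.285,0.05],"turn":[0,0,0],"jaw":1},{"dp":[-0.045,0.32,0.04],"turn":[0,0,0],"jaw":1},{"dp":[-0.045,0.353,0],"turn":[0,0,0],"jaw":1},{"dp":[-0.045,0.353,0],"turn":[0,0,0],"jaw":1}]'; python3 - <<'E'
from h import *
for i in range(4): s=bot.snapshot('scene')
save(s,'c.png',(190,80,390,280),4); st=bot.sense();p=st['position'];print(p,st['ee_rot'],proj(s,p),st['contact_force'])
print([ (d['p'],d['rect']) for d in bot.outline_of(s,'pin_grip')])
E
```

```text
time: 6.6
position: [0.4044, 0.2424, 0.193]
ee_rot: [-2.213, -2.223, 0.013]
contact_force: [-1.1, -0.8, -2.2]
opening: 0.219
gripper_force: 55.0
[0.4078586  0.24004261 0.19805808] [-2.22011469 -2.22230297  0.00272542] (np.float64(305.8214378113996), np.float64(174.8844714012255)) [-0.00445541  0.46371041 -0.90573906]
[(0.68, [299.7, 170.4, 308.6, 205.2]), (0.54, [367.7, 204.5, 386.9, 222.5])]
```

View pics/c.png

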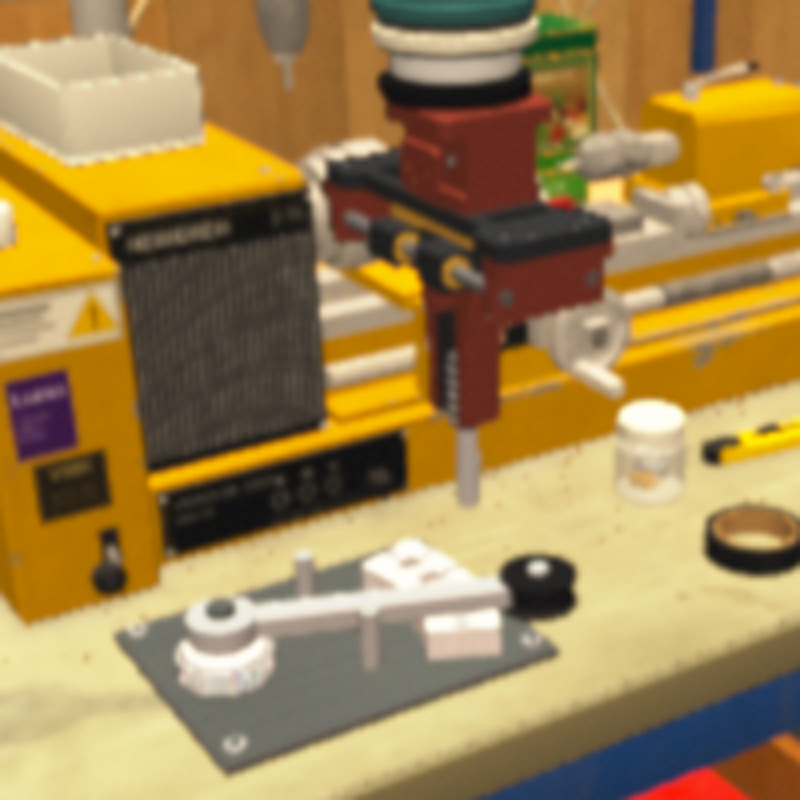

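```bash
python3 - <<'E'
from h import *
s=bot.snapshot('scene'); p=bot.sense()['position']; print(p)
for d in(.068,.071,.073,.076): print(d,proj(s,p-[0,0,d]))
E
python3 -m creep '[{"dp":[0,0,-0.03],"turn":[0,0,0],"jaw":1},{"dp":[0,0,-0.06],"turn":[0,0,0],"jaw":1},{"dp":[0,0,-0.08],"turn":[0,0,0],"jaw":1},{"dp":[0,0,-0.091],"turn":[0,0,0],"jaw":1},{"dp":[0,0,-0.091],"turn":[0,0,0],"jaw":1},{"dp":[0,0,-0.091],"turn":[0,0,0],"jaw":1}]'
```

```text
[0.40871278 0.24003392 0.19905084]
0.068 (np.float64(306.3047399075538), np.float64(203.0735156914166))
0.071 (np.float64(306.334617008811), np.float64(204.29628939189024))
0.073 (np.float64(306.35448453993394), np.float64(205.10940356723782))
0.076 (np.float64(306.3842103393097), np.float64(206.32598496813506))
time: 7.5
position: [0.409, 0.2408, 0.1084]
ee_rot: [2.221, 2.221, 0.002]
contact_force: [-0.1, -0.6, -0.6]
opening: 0.22
gripper_force: 55.0
```

```bash
python3 -m creep '[{"dp":[0.010,-0.006,0],"turn":[0,0,0],"jaw":1},{"dp":[0.015,-0.0095,0],"turn":[0,0,0],"jaw":1},{"dp":[0.019,-0.0117,0],"turn":[0,0,0],"jaw":1},{"dp":[0.023,-0.0134,0],"turn":[0,0,0],"jaw":1},{"dp":[0.027,-0.0153,0],"turn":[0,0,0],"jaw":1},{"dp":[0.0315,-0.0177,0],"turn":[0,0,0],"jaw":1},{"dp":[0.038,-0.0203,0],"turn":[0,0,0],"jaw":1},{"dp":[0.0446,-0.0225,0],"turn":[0,0,0],"jaw":1},{"dp":[0.051,-0.0245,0],"turn":[0,0,0],"jaw":1},{"dp":[0.058,-0.026,0],"turn":[0,0,0],"jaw":1}]' 60
```

```text
time: 8.5
position: [0.4662, 0.2146, 0.1073]
ee_rot: [-2.22, -2.222, 0.002]
contact_force: [-3.1, 2.3, -1.8]
opening: 0.219
gripper_force: 60.0
```

```bash
python3 -m creep '[{"dp":[0.007,-0.001,0],"turn":[0,0,0],"jaw":1},{"dp":[0.014,-0.0018,0],"turn":[0,0,0],"jaw":1},{"dp":[0.021,-0.002,0],"turn":[0,0,0],"jaw":1},{"dp":[0.027,-0.002,0],"turn":[0,0,0],"jaw":1},{"dp":[0.0315,-0.002,0],"turn":[0,0,0],"jaw":1},{"dp":[0.0315,-0.002,0],"turn":[0,0,0],"jaw":1},{"dp":[0.0315,-0.002,0],"turn":[0,0,0],"jaw":1},{"dp":[0.0315,-0.002,0],"turn":[0,0,0],"jaw":1}]'; python3 - <<'E'
from h import *
acc=0
for i in range(4): s=bot.snapshot('scene'); acc=acc+s['pixels']/4.
s['pixels']=acc.astype(np.uint8); save(s,'d.png',(225,195,345,275),6); st=bot.sense();p=st['position'];print(p,st['ee_rot'],st['contact_force'],proj(s,p-[0,0,.073]),proj(s,[.4985,.2125,.028]))
E
```

```text
time: 9.3
position: [0.4972, 0.2127, 0.1074]
ee_rot: [-2.22, -2.223, 0.001]
contact_force: [-3.6, 0.2, -2.2]
opening: 0.219
gripper_force: 60.0
[0.49718584 0.21272457 0.10743753] [-2.21972532e+00 -2.22263194e+00  1.17613542e-03] [-4.92021449  1.11695122 -2.91849169] (np.float64(297.7947469483058), np.float64(221.80520823024023)) (np.float64(297.6844928346944), np.float64(223.81339108413383))
```

View pics/d.png

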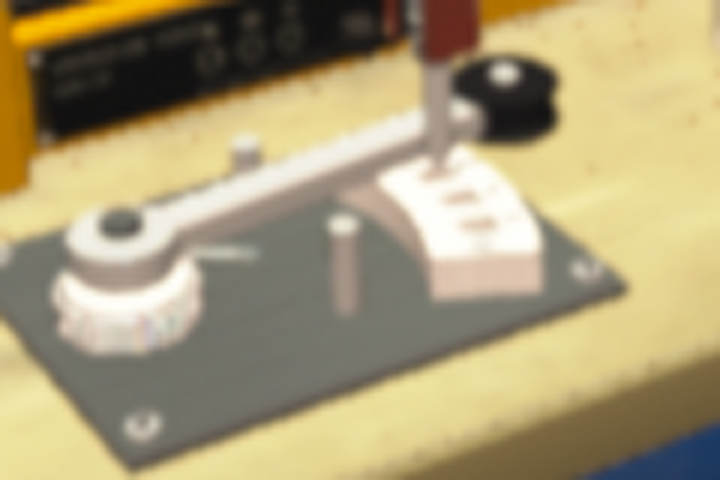

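```bash
python3 -m creep '[{"dp":[0.001,0,-0.001],"turn":[0,0,0],"jaw":1},{"dp":[0.001,0,-0.003],"turn":[0,0,0],"jaw":1},{"dp":[0.001,0,-0.005],"turn":[0,0,0],"jaw":1},{"dp":[0.001,0,-0.007],"turn":[0,0,0],"jaw":1},{"dp":[0.001,0,-0.008],"turn":[0,0,0],"jaw":1},{"dp":[0.001,0,-0.008],"turn":[0,0,0],"jaw":1},{"dp":[0.001,0,-0.008],"turn":[0,0,0],"jaw":1}]'
```

```text
time: 10.2
position: [0.4984, 0.2127, 0.0993]
ee_rot: [-2.22, -2.222, 0.001]
contact_force: [-4.6, -0.8, -3.0]
opening: 0.22
gripper_force: 60.0
```

```bash
python3 -m creep '[{"dp":[0,0,-0.001],"turn":[0,0,0],"jaw":1},{"dp":[0,0,-0.002],"turn":[0,0,0],"jaw":1},{"dp":[0,0,-0.003],"turn":[0,0,0],"jaw":1},{"dp":[0,0,-0.004],"turn":[0,0,0],"jaw":1},{"dp":[0,0,-0.005],"turn":[0,0,0],"jaw":1},{"dp":[0,0,-0.005],"turn":[0,0,0],"jaw":1}]'
```

```text
time: 10.8
position: [0.4987, 0.2128, 0.0944]
ee_rot: [-2.22, -2.223, 0.0]
contact_force: [-3.6, -0.1, 0.1]
opening: 0.217
gripper_force: 60.0
```

```bash
python3 -m creep '[{"dp":[0,0,-0.0015],"turn":[0,0,0],"jaw":1},{"dp":[0,0,-0.003],"turn":[0,0,0],"jaw":1},{"dp":[0,0,-0.0045],"turn":[0,0,0],"jaw":1},{"dp":[0,0,-0.006],"turn":[0,0,0],"jaw":1},{"dp":[0,0,-0.007],"turn":[0,0,0],"jaw":1},{"dp":[0,0,-0.007],"turn":[0,0,0],"jaw":1}]'
```

```text
time: 11.4
position: [0.4986, 0.2128, 0.0873]
ee_rot: [-2.22, -2.222, 0.0]
contact_force: [-3.9, -0.7, -0.4]
opening: 0.217
gripper_force: 60.0
```

```bash
python3 -m creep '[{"dp":[0,0,-0.0015],"turn":[0,0,0],"jaw":1},{"dp":[0,0,-0.003],"turn":[0,0,0],"jaw":1},{"dp":[0,0,-0.004],"turn":[0,0,0],"jaw":1},{"dp":[0,0,-0.005],"turn":[0,0,0],"jaw":1},{"dp":[0,0,-0.0055],"turn":[0,0,0],"jaw":1},{"dp":[0,0,-0.0055],"turn":[0,0,0],"jaw":1}]'
```

```text
time: 12.0
position: [0.4987, 0.2128, 0.0819]
ee_rot: [-2.22, -2.223, 0.0]
contact_force: [-4.7, -0.5, -0.5]
opening: 0.22
gripper_force: 60.0
```

Feel for the floor.

```bash
python3 -m creep '[{"dp":[0,0,-0.0007],"turn":[0,0,0],"jaw":1},{"dp":[0,0,-0.0014],"turn":[0,0,0],"jaw":1},{"dp":[0,0,-0.002],"turn":[0,0,0],"jaw":1},{"dp":[0,0,-0.002],"turn":[0,0,0],"jaw":1}]'
```

```text
time: 12.4
position: [0.4988, 0.2129, 0.0809]
ee_rot: [2.22, 2.223, 0.0]
contact_force: [-6.4, -1.0, 8.9]
opening: 0.221
gripper_force: 60.0
```

```bash
python3 -m creep '[{"dp":[0,0,0.001],"turn":[0,0,0],"jaw":1},{"dp":[0,0,0.001],"turn":[0,0,0],"jaw":0.4},{"dp":[0,0,0.001],"turn":[0,0,0],"jaw":0.4},{"dp":[0,0,0.001],"turn":[0,0,0],"jaw":0.4},{"dp":[0,0,0.001],"turn":[0,0,0],"jaw":0.4},{"dp":[0,0,0.001],"turn":[0,0,0],"jaw":0.4},{"dp":[0,0,0.015],"turn":[0,0,0],"jaw":0.4},{"dp":[0,0,0.04],"turn":[0,0,0],"jaw":0.4},{"dp":[0,0,0.07],"turn":[0,0,0],"jaw":0.4},{"dp":[0,0,0.10],"turn":[0,0,0],"jaw":0.4}]'; python3 - <<'E'
from h import *
acc=0
for i in range(4): s=bot.snapshot('scene'); acc=acc+s['pixels']/4.
s['pixels']=acc.astype(np.uint8); save(s,'e.png',(225,155,345,275),5); print(proj(s,[.498,.2127,.096]),proj(s,[.498,.2127,.056]))
print([ (d['p'],d['rect']) for d in bot.outline_of(s,'pin_grip')])
E
```

```text
time: 13.4
position: [0.4987, 0.2128, 0.181]
ee_rot: [-2.22, -2.223, 0.0]
contact_force: [0.0, -0.5, 0.6]
opening: 0.601
gripper_force: 0.0
(np.float64(296.8373136559129), np.float64(199.51212233936894)) (np.float64(297.361706326234), np.float64(214.04931044790067))
[(0.73, [291.4, 202.3, 301.5, 225.1])]
```

View pics/e.png

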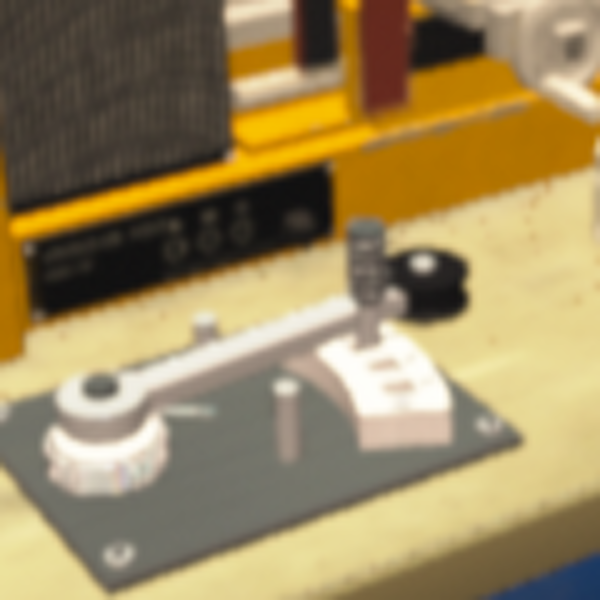

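The pin stands upright in hole 3, with its top at (365, 222) in the crop and holes 2 and 1 free at (382, 362) and (403, 388). Its top projects where a fully home pin's should, and the arm bears on it.

```bash
python3 -c "
from rig import bot
print(bot.job_done())"
```

```text
the job is handed in; nothing more can be done
None
```

I handed the job in with the pin released and fully home in the third hole and the arm resting against it; by my last picture and the force readings everything looked right, but no verdict came back.

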